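# Dispense a steel ball into the pan and hold the pan turned to the carton

## Robot

A 6-joint arm with a two-finger parallel gripper is mounted at the origin on the work surface. World frame = base frame: x ahead of the robot, y to its left, z up, the work surface at z = 0. Lengths are in m, angles in degrees, forces in N, time in s.
With the tool pointing down it reaches from about 0.375 to 0.9 m from the base axis. Payload 3.1 kg.
Tool frame: the origin (TCP) lies midway between the tips of the shut fingers; the grasp point (between the pads) lies 19 mm behind it; z points along the fingers, y is the direction in which the jaws open and shut (so a half turn about z gives the same grasp; the last joint's range is limited). The gripper opens to 87 mm and grips with 3 to 60 N. Pads are 19 mm wide; open, the fingers measure 117 mm over their backs; the gripper's body (75 mm by 190 mm) begins 51 mm behind the grasp point.
Start: joints at [56.408, 30.224, 82.088, -0, 67.689, -10.227], TCP at [0.248, 0.574, 0.223] pointing down, gripper open.
Joint ranges: [-176.69, 176.69], [-43.24, 126.21], [12.49, 139.97], [-82, 262], [0, 151.66], [-163.58, 163.58]. Speed limits (degrees/s): [159.86, 159.86, 180, 180, 180, 180].

## Interface

Orientations are given as a 3x3 rotation matrix whose columns are the frame's x, y, z axes.
In Python, from cell import * gives the robot as it stands.
- The arm moves only by the tool carry_out, never from a script. Its argument "targets" is a list that holds one entry, the list of rows, each a list of 7 numbers: the opening, from 0 (shut) to 1 (fully open), then the shift along the tool's x, y, z in mm, then the turn, a rotation vector about the tool's x, y, z in degrees. In form: [[[hand, x, y, z, rx, ry, rz], ...]]. A call has 1 to 5 rows; each row is the pose to reach, as a shift and turn from the pose measured when the call began, along the tool's axes at that moment; what a row does not reach only later rows make up. A row lasts 1/8 s, in which the tool goes at most 62.5 mm and 10.7 degrees, less where a joint would pass 70% of its speed; a pose out of reach is approached as far as the arm can. A call with a gripper value outside its range is refused whole. The fingers move at their own pace and stop on an object; "force" is the grip in N (left out, the last holds). Time passes only in rows, so rows that repeat a pose let the fingers close. It gives the time, the measured TCP pose, the force and the opening at its end, in the units of the state.
- sense(): the state, without advancing time (a new reading comes with each control period).
- get_image(name): name is "side" or "top"; returns a dict with "image" (400x640x3 uint8, red, green, blue), "z_map" (400x640 float32, m along the optical axis (not along the pixel's ray), 0 where there is no reading), "camera_matrix" (3x3 intrinsics, pixels), "position" and "orientation" of the camera in the world. Camera axes: x right, y up, looking along -z (the intrinsics and any distortion apply to the point x, -y, -z); pixel columns grow to the right and rows downward; lengths in m; the calibration is good to about 2 mm. A picture is of the moment at which its call begins.
- close_job(): hands the job in, once; it reports no verdict.
Trained networks look in a picture, given as the dict that the camera call returned (one of the last four; its "shot" number tells which), for a name from the list of things; names that differ only in an ending like _2 or _b are one class to them, and where a whole thing is asked for, a point or a joint stands for the part that bears it (a point fixed in the world has none). Each returns a list of dicts, best first, with "conf" (0 to 1); they miss things now and then, are a little off and sometimes report something else, mostly with a low value. They report only what shows in the picture. A call takes as long as a camera call.
- look_for(thing, picture): "xyz" ([x, y, z] in m, in the coordinates of the camera as it stood for that picture, good to about 4 mm: the middle of the surface that is visible of it).
The state is a dict: "t": time; "q": joint angles; "joint_velocities": joint speeds; "tau": joint torques, N m; "tcp_pos": TCP position; "ee_rot": TCP orientation; "wrist_force": force on the tool from outside, world axes, zero at the start; "moment": the same for the moment, N m; "width": opening from 0.0 (shut) to 1.0 (fully open).
Only numpy, scipy, OpenCV 4.12 (cv2) and the standard library are available. Lean on these libraries where they do the work, as an engineer would, in place of code of your own. Each camera call takes 0.05 s, during which the arm holds its last target.

## Task

Press the dispenser's spring ejector fully home once and let it spring back, so that one steel ball rolls down the chute into the pan; wait until it lies still. Then lift the pan by the grip of its bail and, keeping it level so that the ball stays in the middle, turn it a quarter turn until its pouring lip points squarely at the open carton from the carton's near side, with the lip low over the middle of the opening. Finish while holding the pan still there, clear of the carton and everything else, ready to pour; do not touch the balls, let a second one out, or shift the cartons, tape roll or red bin.

Things in the scene. Friction and masses are not known exactly. Their poses are not given: they have to be found in the camera images.
- dispenser: Grey steel ball dispenser screwed to the bench. Origin on the bench under the ball nest; x = the way the balls leave, z up. Body 48 mm wide, foot plate 110 mm wide from x -80 to 45 mm. Clear square magazine over the nest, 41 mm wide, 127 mm high. Past the nest a crest 25 mm high at x 17 mm, then the chute slopes down to its end at x 49 mm; chute cheeks up to 45 mm high
- ejector (a joint): Travel of the ejector slide along the dispenser's +x in m: 0 sprung out, 0.034 fully home. The spring pushes back with 3 N at first, 6.4 N fully home, and returns it when let go. The ball goes over the crest after about 20 mm. The slide holds the next ball up while in; once it is back the next ball drops into the nest
- push_plate (a point): Point on the back face of the ejector's black upright push plate, 65 mm above the bench; push it along the dispenser's +x. At rest 93 mm behind the dispenser's origin (x -93 mm); moves with the slide. Plate 44 mm wide, 8 mm thick, from 24 to 88 mm above the bench; nothing stands behind it
- ball1: Lowest steel ball (30 mm, 110 g), the one that the ejector pushes out. Its origin is on its surface and turns as it rolls: use its centre
- ball1_center (a point): Centre of that lowest ball; at the start in the nest, 38 mm above the bench
- ball2: Second steel ball (30 mm), resting on the first in the magazine, a third one on top of it; both must stay in the dispenser
- ball2_center (a point): Centre of the second ball, 68 mm above the bench at the start
- pan: Round dished steel pan, 156 mm across, 30 mm deep, 0.22 to 0.37 kg. Origin at the centre of its underside, z up, x towards its pouring lip. Rigid 6 mm wire bail across its y axis, legs at y +-80 mm. At first it stands on the bench, lip facing the chute with a 3 to 6 mm gap, free to be lifted straight up. Dish slope 5, then 13 degrees, wall from radius 62 mm; the ball settles within 20 mm of the middle in a few s
- pan_centre (a point): Where the ball's centre lies when the ball rests in the middle of the pan: on the pan's axis, 18 mm above its underside
- pan_lip (a point): Tip of the pouring lip, middle of its 40 mm wide floor: 90 mm from the pan's axis along its +x, 14 mm above its underside
- pan_grip (a point): Middle of the bail's flat-sided black grip, on the pan's axis, 115 mm above its underside. The grip is 84 mm long along the pan's y, 20 mm thick along the pan's x (take it across this), 26 mm high, its top 128 mm up
- carton: The open cardboard carton, flaps folded down outside, foam with a few balls inside; 140 mm along its x, 150 mm along its y, 85 mm high, 1.5 kg. Origin at the centre of its underside. It stands on the far side, at +y of the dispenser, beyond the pan, to its left or right; its y axis points away from the pan, its near side is at -y
- carton_mouth (a point): Centre of the open carton's mouth, at rim height, 85 mm above its underside; axes as the carton's
- closed_carton: Carton of the same size but shut and taped, 1.8 kg, standing beside the open one; leave it alone. Origin at the centre of its underside
- tape_roll: Roll of packing tape lying flat, 110 mm across, 48 mm high; leave it alone. Origin at the centre of its underside
- red_bin: Open red plastic bin 160 x 120 x 75 mm; leave it alone. Origin at the centre of its underside

How it is judged (in metres and radians):
On the way, in this order (a step that is already met when the one before it is completed fails the run):
1. the ejector slide is pressed fully home (value of joint ejector above 0.028 m), for 0.05 s.
2. the slide has sprung back and the ball lies at rest in the middle of the standing pan (value of joint ejector below 0.004 m and horizontal distance between ball1_center and pan_centre below 0.025 m and linear speed of ball1 below 0.03 m/s and height (world z) of pan below 0.012 m), for 0.2 s.
3. the pan is lifted by its grip with the ball in it (height (world z) of pan above 0.03 m and horizontal distance between ball1_center and pan_centre below 0.03 m and contact force between the fingers and pan above 1 N), for 0.2 s.
At the end, for the whole second after the job is handed in: Pan still in the gripper, level within 5 deg, still, free of all else; lip 8-120 mm above the open carton's rim, within 40 mm sideways and -50/+35 mm of its mouth's middle, pointing squarely in within 15 deg from the near side; ball at rest within 25 mm of pan centre; slide out, ball 2 in (contact force between the fingers and pan above 1 N and angle between pan's own z axis and vertical below 0.09 rad and linear speed of pan below 0.02 m/s and angular speed of pan below 0.15 rad/s and horizontal distance between ball1_center and pan_centre below 0.025 m and distance between ball1_center and pan_centre below 0.03 m and linear speed of ball1 below 0.04 m/s and angle between the x axis of pan and the y axis of carton, either way round below 0.27 rad and y of pan in the frame of carton_mouth below -0.05 m and x of pan_lip in the frame of carton_mouth between -0.04 and 0.04 m and y of pan_lip in the frame of carton_mouth between -0.05 and 0.035 m and z of pan_lip in the frame of carton_mouth between 0.008 and 0.12 m and contact force between pan and carton below 0.1 N and contact force between pan and closed_carton below 0.1 N and contact force between pan and dispenser below 0.1 N and value of joint ejector below 0.004 m and horizontal distance between ball2_center and dispenser below 0.04 m and distance of carton from where it was at the start of the episode below 0.03 m); the arm keeps its last pose, push and grip.
It fails at once if the lifted pan's ball runs off towards the wall (more than 40 mm from the middle) (height (world z) of pan above 0.02 m and horizontal distance between ball1_center and pan_centre above 0.04 m).
It fails at once if the pan is tipped by more than 17 degrees (angle between pan's own z axis and vertical above 0.3 rad).
It fails at once if a second ball leaves the dispenser (horizontal distance between ball2_center and dispenser above 0.04 m).
It fails at once if the robot touches a ball (contact force between any of the arm, the fingers and ball1 above 0.3 N or contact force between any of the fingers, the arm and ball2 above 0.3 N).
It fails at once if a carton, the tape roll or the red bin is shifted by more than 30 mm (distance of any of carton, closed_carton, tape_roll, red_bin from where it was at the start of the episode above 0.03 m).
It also fails if it takes over 67 s, if anything falls off the work surface, if the arm or the gripper's body presses on something with over 40 N, if the wrist force passes 120 N, or if a joint passes its speed limit or range.

## Working session

There is one attempt and no reset: what is moved stays moved. The work goes in short steps, Python scripts to look and compute and a tool call to move; the robot and the scene stay as the last step left them, time stands still between calls to the robot, and variables do not carry over. Pictures are saved under pics/ and viewed, and the job is handed in when it is done.

Besides the shell and the picture viewer there is one more tool, called after "Call:" as name(argument=value, ...), one argument or row to a line, values as JSON. carry_out: Moves the arm, as the interface text tells. Its arguments: {"type":"object","properties":{"targets":{"type":"array"},"force":{"type":"number"}},"required":["targets"]}

```bash
ls; mkdir -p pics
cat > h.py <<'E'
import numpy as np, cv2
from cell import *
def world(im,p):  # camera coords -> world
    return np.array(im['position'])+np.array(im['orientation'])@np.array(p)
def cloud(im):
    z=im['z_map'];K=np.array(im['camera_matrix'])
    v,u=np.mgrid[:z.shape[0],:z.shape[1]]
    c=np.stack([(u-K[0,2])/K[0,0]*z,-(v-K[1,2])/K[1,1]*z,-z],-1)
    return c@np.array(im['orientation']).T+np.array(im['position'])
def save(im,n): cv2.imwrite('pics/'+n,im['image'][:,:,::-1])
E
python3 - <<'E'
from h import *
np.set_printoptions(precision=4,suppress=True)
print(sense())
for c in ['side','top']:
    im=get_image(c);save(im,c+'0.png');print(c,im['position'],im['orientation'],im['camera_matrix'],[k for k in im])
    np.savez(c+'0.npz',w=cloud(im),z=im['z_map'],i=im['image'])
    for t in ['dispenser','push_plate','pan','pan_grip','pan_lip','carton','carton_mouth','closed_carton','tape_roll','red_bin','ball1']:
        print(t,[(np.round(world(im,d['xyz']),3),round(d['conf'],2)) for d in look_for(t,im)[:3]])
E
```

```text
pics
{'t': 0.0, 'q': array([ 56.4072,  30.2798,  82.1579,  -0.0007,  67.6876, -10.2277]), 'joint_velocities': array([ 0.0116, -0.0203, -0.0746,  0.0079, -0.0305, -0.0779]), 'tau': array([  0.0004, -44.0045, -17.6594,   0.0633,   0.0583,  -0.0002]), 'tcp_pos': array([0.2474, 0.5731, 0.2216]), 'ee_rot': array([[-0.918 ,  0.3966, -0.0012],
       [ 0.3966,  0.918 , -0.0018],
       [ 0.0004, -0.0022, -1.    ]]), 'wrist_force': array([ 0.5133, -0.1423, -0.7509]), 'moment': array([-0.0493, -0.0017, -0.0198]), 'width': 1.001681799347219}
side [ 0.5077 -0.7837  0.9626] [[ 0.9839  0.1413 -0.1097]
 [-0.1785  0.7306 -0.659 ]
 [-0.013   0.668   0.7441]] [[369.3122   0.     326.8184]
 [  0.     369.3122 197.7667]
 [  0.       0.       1.    ]] ['image', 'z_map', 'camera_matrix', 'position', 'orientation', 'shot']
dispenser [(array([0.517, 0.155, 0.035]), 0.6)]
push_plate [(array([0.524, 0.239, 0.078]), 0.57)]
pan [(array([0.492, 0.011, 0.011]), 0.73)]
pan_grip [(array([0.488, 0.011, 0.008]), 0.72)]
pan_lip []
carton [(array([ 0.679, -0.143,  0.045]), 0.69)]
carton_mouth [(array([ 0.682, -0.144, 
[... 404 characters left out ...]
era_matrix', 'position', 'orientation', 'shot']
dispenser [(array([0.509, 0.169, 0.002]), 0.63)]
push_plate [(array([0.517, 0.229, 0.046]), 0.49), (array([ 0.461, -0.455,  0.006]), 0.34)]
pan [(array([0.492, 0.008, 0.011]), 0.67)]
pan_grip [(array([0.497, 0.01 , 0.007]), 0.91)]
pan_lip [(array([0.489, 0.009, 0.011]), 0.7)]
carton [(array([ 0.682, -0.141,  0.034]), 0.93)]
carton_mouth [(array([ 0.686, -0.138,  0.034]), 0.97), (array([0.51 , 0.173, 0.002]), 0.5)]
closed_carton [(array([0.698, 0.05 , 0.08 ]), 0.81)]
tape_roll [(array([0.577, 0.404, 0.048]), 0.88)]
red_bin [(array([ 0.455, -0.454,  0.002]), 0.83), (array([0.49 , 0.009, 0.009]), 0.59)]
ball1 [(array([0.497, 0.009, 0.006]), 0.46)]
```

View pics/side0.png

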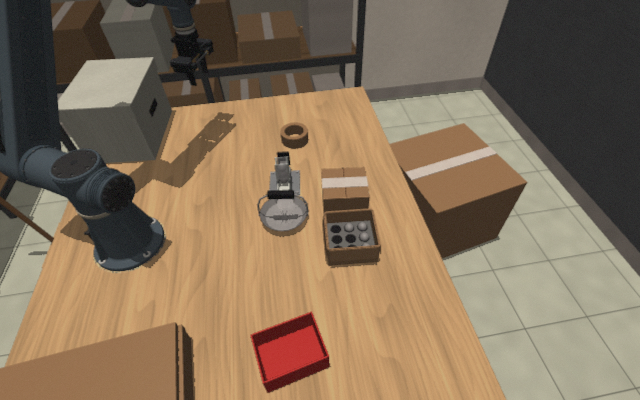

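View pics/top0.png

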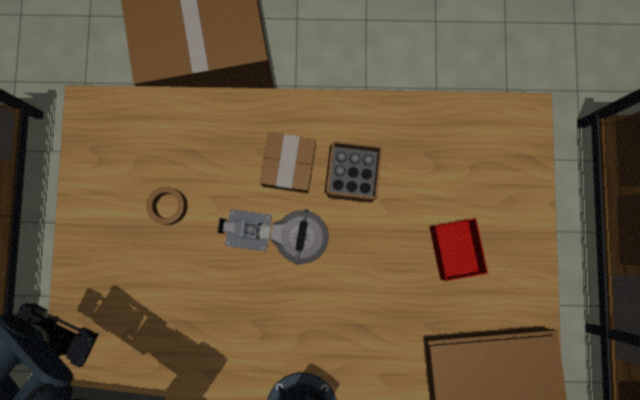

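Run:
```python
from h import *
np.set_printoptions(precision=4,suppress=True)
A=np.load('top0.npz');w=A['w'];i=A['i']
cv2.imwrite('pics/topz.png',cv2.resize(i[110:290,190:400][:,:,::-1],None,fx=3.7,fy=3.3,interpolation=cv2.INTER_CUBIC)[:600])
S=np.load('side0.npz');s=S['w']
cv2.imwrite('pics/sidez.png',cv2.resize(S['i'][110:280,240:400][:,:,::-1],None,fx=4,fy=3.5,interpolation=cv2.INTER_CUBIC)[:600])
ok=A['z']>0
# table height check
m=ok&(abs(w[...,0]-0.45)<.05)&(abs(w[...,1]+.25)<.05);print('table',np.median(w[m],0),w[m][:,2].std())
def rect(nm,xr,yr,zr,W=w,OK=ok):
    m=OK&(W[...,0]>xr[0])&(W[...,0]<xr[1])&(W[...,1]>yr[0])&(W[...,1]<yr[1])&(W[...,2]>zr[0])&(W[...,2]<zr[1])
    p=W[m]; r=cv2.minAreaRect((p[:,:2]*1000).astype(np.float32)); print(nm,len(p),r,p[:,2].mean())
    return p
for W,OK,n in((w,ok,'top'),(s,S['z']>0,'side')):
    print(n)
    rect('carton rim',(.58,.8),(-.24,-.055),(.07,.1),W,OK)
    rect('closed',(.58,.8),(-.055,.15),(.07,.1),W,OK)
    rect('plate',(.4,.6),(.2,.3),(.07,.1),W,OK)
    rect('disp high',(.4,.6),(.09,.22),(.1,.14),W,OK)
    rect('foot',(.4,.6),(.09,.26),(.005,.04),W,OK)
    rect('grip',(.4,.6),(-.07,.09),(.1,.15),W,OK)
    rect('pan rim',(.38,.6),(-.1,.085),(.022,.045),W,OK)
    rect('pan',(.38,.6),(-.1,.085),(.008,.045),W,OK)
    rect('tape',(.45,.7),(.3,.5),(.03,.06),W,OK)
```

```text
table [ 0.4509 -0.2492 -0.0013] 0.0034769349919330354
top
carton rim 602 ((683.1866455078125, -139.09945678710938), (147.7972869873047, 158.07957458496094), 84.21631622314453) 0.08201970077485558
closed 2560 ((704.9869384765625, 51.38423538208008), (140.5228729248047, 152.6177978515625), 82.52613067626953) 0.08380253952041135
plate 54 ((517.2508544921875, 238.96844482421875), (9.417252540588379, 42.5594367980957), 81.76922607421875) 0.08485246369592528
disp high 176 ((507.6773986816406, 149.90867614746094), (40.52711486816406, 43.84646224975586), 85.023681640625) 0.11526804024939503
foot 544 ((499.63616943359375, 173.770751953125), (198.3169403076172, 167.96270751953125), 0.6419801115989685) 0.012109091227081783
grip 258 ((491.29931640625, 8.071317672729492), (19.82942008972168, 136.0329132080078), 80.6778335571289) 0.12315929451690308
pan rim 354 ((491.2723693847656, 8.246711730957031), (155.6709442138672, 154.14231872558594), 27.068891525268555) 0.027392272857330917
pan 1188 ((489.63623046875, -0.48615264892578125), (212.4033203125, 168.4428253173828), 1.6668304204940796) 0.0174640
[... 628 characters left out ...]
0501823425293), 84.4947509765625) 0.11619667029981354
foot 252 ((494.40850830078125, 172.56173706054688), (135.1917266845703, 189.58642578125), 88.9136734008789) 0.017104315067692204
grip 271 ((490.2265625, 7.815483093261719), (21.894561767578125, 132.27931213378906), 80.8041763305664) 0.11991993299878
pan rim 239 ((492.046630859375, 7.3278045654296875), (155.5369415283203, 150.20738220214844), 11.449800491333008) 0.027852069661786133
pan 798 ((492.3661804199219, 8.139183044433594), (154.41998291015625, 152.22708129882812), 15.081599235534668) 0.016804297318846226
tape 349 ((575.7968139648438, 406.947021484375), (108.91887664794922, 111.81354522705078), 13.05643081665039) 0.04374375574784773
```

View pics/topz.png

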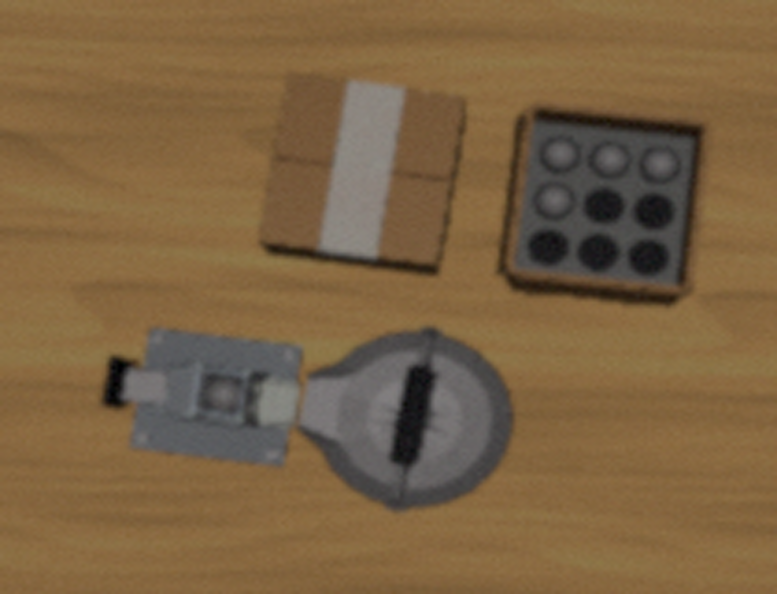

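View pics/sidez.png

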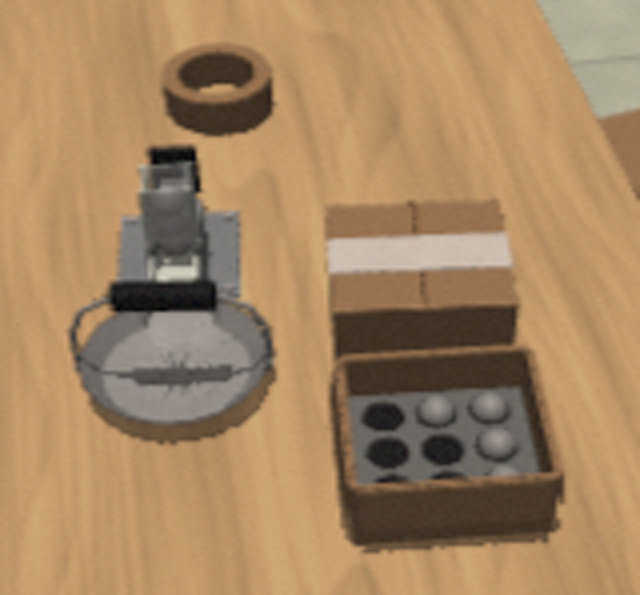

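```bash
cat >> h.py <<'E'
from scipy.spatial.transform import Rotation as R
def goal(yaw): # tool down, tool y at yaw deg
    a=np.radians(yaw);y=np.array([np.cos(a),np.sin(a),0]);z=np.array([0,0,-1.]);return np.stack([np.cross(y,z),y,z],1)
def rel(pos,yaw,n=1,s=None):
    s=s or sense();E=s['ee_rot'];p=s['tcp_pos']
    d=E.T@(np.array(pos)-p)*1000; r=R.from_matrix(E.T@goal(yaw)).as_rotvec(degrees=True)
    print('t',round(s['t'],2),'shift',np.round(d,1),'|d|',round(np.linalg.norm(d),1),'rot',np.round(r,1),'q',np.round(s['q'],1),'F',np.round(s['wrist_force'],1),'w',round(s['width'],3),'p',np.round(p,4))
    for k in range(1,n+1): print('  ',np.round(d*k/n,1).tolist(),np.round(r*k/n,1).tolist())
D=np.array([.508,.151]);DY=-96.5;dx=np.array([np.cos(np.radians(DY)),np.sin(np.radians(DY))])
def disp(x,z,y=0): 
    q=D+dx*x+np.array([-dx[1],dx[0]])*y; return [q[0],q[1],z]
E
python3 - <<'E'
from h import *
np.set_printoptions(precision=4,suppress=True)
for n in ('top','side'):
    A=np.load(n+'0.npz');w=A['w'];i=A['i'].astype(int)
    m=(i.sum(-1)<110)&(w[...,2]>.105)&(abs(w[...,0]-.491)<.06)&(abs(w[...,1]-.008)<.05)
    p=w[m];c=p.mean(0);r=cv2.minAreaRect((p[:,:2]*1000).astype(np.float32))
    e=np.linalg.eigh(np.cov((p-c)[:,:2].T))[1][:,1]
    print(n,m.sum(),c,np.degrees(np.arctan2(e[1],e[0])),r)
rel(disp(-.125,.20),-6.5,2)
E
```

```text
top 277 [ 0.4717 -0.0032  0.6717] -160.1003819145001 ((483.280029296875, 6.206178665161133), (93.94315338134766, 37.756866455078125), 10.231310844421387)
side 182 [0.4928 0.0027 0.1213] 170.8397137002179 ((494.27392578125, 5.551356315612793), (17.75785255432129, 77.54385375976562), 79.41142272949219)
t 1.2 shift [-370.2 -165.3   22.6] |d| 406.1 rot [ 0.  -0.  73.1] q [ 56.4  30.2  82.1  -0.   67.7 -10.2] F [-0.2  0.5 -0.4] w 1.0 p [0.2478 0.5737 0.2226]
   [-185.1, -82.6, 11.3] [0.0, -0.0, 36.6]
   [-370.2, -165.3, 22.6] [0.0, -0.0, 73.1]
```

Call:
carry_out(
  targets=[
    [[0,-46,-21,3,0,0,9],[0,-93,-41,6,0,0,18],[0,-139,-62,9,0,0,27],[0,-185,-83,11,0,0,36.5],[0,-231,-103,14,0,0,45.5]],
  ],
  force=20,
)

```text
t: 1.82
tcp_pos: [0.4201, 0.3864, 0.2087]
ee_rot: [[-0.356, 0.935, 0.001], [0.935, 0.356, 0.0], [0.0, 0.001, -1.0]]
wrist_force: [0.6, 0.8, -0.9]
width: 0.513
```

```bash
python3 -c "
from h import *
rel(disp(-.125,.20),-6.5,4)"
```

```text
t 1.82 shift [-140.2   55.8    8.7] |d| 151.2 rot [ 0.  -0.  27.3] q [31.4 27.  90.9  0.  62.1 10.6] F [ 0.6  0.8 -0.9] w 0.513 p [0.4201 0.3864 0.2087]
   [-35.1, 13.9, 2.2] [0.0, -0.0, 6.8]
   [-70.1, 27.9, 4.4] [0.0, -0.0, 13.7]
   [-105.2, 41.8, 6.6] [0.0, -0.0, 20.5]
   [-140.2, 55.8, 8.7] [0.0, -0.0, 27.3]
```

Call:
carry_out(
  targets=[
    [[0,-37,15,2,0,0,7],[0,-74,30,4,0,0,14],[0,-110,44,6,0,0,20.5],[0,-140,56,9,0,0,27.3],[0,-140,56,9,0,0,27.3]],
  ],
)

```text
t: 2.45
tcp_pos: [0.5241, 0.2738, 0.1996]
ee_rot: [[0.116, 0.993, 0.001], [0.993, -0.116, 0.0], [0.001, 0.001, -1.0]]
wrist_force: [-0.5, 0.4, 0.0]
width: 0.018
```

```bash
python3 -c "
from h import *
rel(disp(-.125,.064),-6.5,4)
im=get_image('side');save(im,'s1.png');cv2.imwrite('pics/s1z.png',cv2.resize(im['image'][60:280,200:400][:,:,::-1],None,fx=3,fy=2.7,interpolation=cv2.INTER_CUBIC))
im=get_image('top');cv2.imwrite('pics/t1z.png',cv2.resize(im['image'][110:290,150:350][:,:,::-1],None,fx=3.5,fy=3.3,interpolation=cv2.INTER_CUBIC))"
```

```text
t 2.45 shift [  1.1  -2.2 135.6] |d| 135.6 rot [ 0.1 -0.  -0.1] q [16.8 29.1 88.5 -0.  62.3 23.4] F [-0.5  0.4  0. ] w 0.018 p [0.5241 0.2738 0.1996]
   [0.3, -0.6, 33.9] [0.0, -0.0, -0.0]
   [0.5, -1.1, 67.8] [0.0, -0.0, -0.1]
   [0.8, -1.7, 101.7] [0.1, -0.0, -0.1]
   [1.1, -2.2, 135.6] [0.1, -0.0, -0.1]
```

View pics/s1z.png

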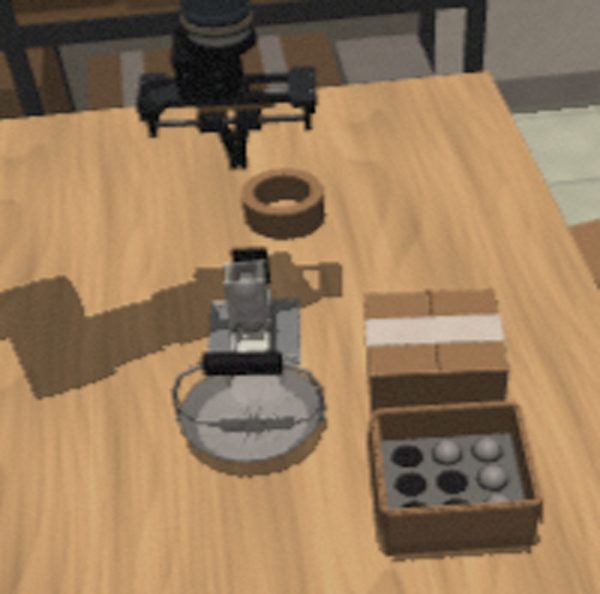

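View pics/t1z.png

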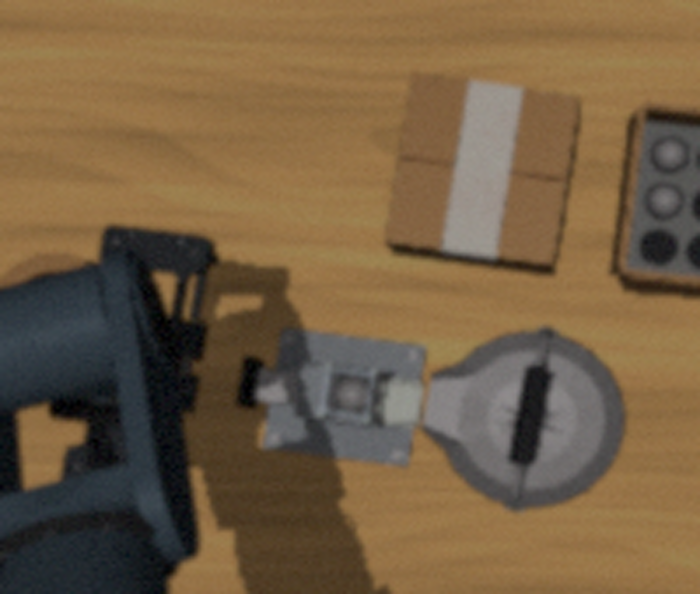

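Call:
carry_out(
  targets=[
    [[0,0,-1,40,0,0,0],[0,1,-2,80,0,0,0],[0,1,-2,115,0,0,0],[0,1,-2,135.5,0,0,0],[0,1,-2,135.5,0,0,0]],
  ],
)

```text
t: 3.18
tcp_pos: [0.5178, 0.2775, 0.0627]
ee_rot: [[0.11, 0.994, -0.004], [0.994, -0.11, -0.0], [-0.001, -0.004, -1.0]]
wrist_force: [-0.1, 0.3, 0.4]
width: 0.004
```

```bash
python3 -c "
from h import *
rel(disp(-.106,.064),-6.5,1)
rel(disp(-.0665,.064),-6.5,1)
"
```

```text
t 3.17 shift [-20.8   4.5  -1.3] |d| 21.3 rot [-0.3  0.   0.2] q [17.3 40.1 94.4  0.1 45.8 23.5] F [-0.1  0.3  0.4] w 0.004 p [0.5178 0.2775 0.0627]
   [-20.8, 4.5, -1.3] [-0.3, 0.0, 0.2]
t 3.17 shift [-60.3   4.4  -1.3] |d| 60.5 rot [-0.3  0.   0.2] q [17.3 40.1 94.4  0.1 45.8 23.5] F [-0.1  0.3  0.4] w 0.004 p [0.5178 0.2775 0.0627]
   [-60.3, 4.4, -1.3] [-0.3, 0.0, 0.2]
```

Call:
carry_out(
  targets=[
    [[0,-5,4.5,-1,0,0,0],[0,-10,4.5,-1,0,0,0],[0,-15,4.5,-1,0,0,0],[0,-15,4.5,-1,0,0,0]],
  ],
)

```text
t: 3.68
tcp_pos: [0.5207, 0.2616, 0.0642]
ee_rot: [[0.111, 0.994, -0.004], [0.994, -0.111, -0.0], [-0.001, -0.004, -1.0]]
wrist_force: [-1.2, -0.2, 0.4]
width: 0.009
```

```bash
python3 -c "
from h import *
rel(disp(-.106,.064),-6.5,1)
rel(disp(-.0665,.064),-6.5,1)
"
```

```text
t 3.67 shift [-5.3 -0.1  0.2] |d| 5.3 rot [-0.2  0.   0.1] q [15.7 39.7 95.1  0.1 45.4 22. ] F [-1.2 -0.2  0.4] w 0.009 p [0.5207 0.2616 0.0642]
   [-5.3, -0.1, 0.2] [-0.2, 0.0, 0.1]
t 3.67 shift [-44.8  -0.2   0.2] |d| 44.8 rot [-0.2  0.   0.1] q [15.7 39.7 95.1  0.1 45.4 22. ] F [-1.2 -0.2  0.4] w 0.009 p [0.5207 0.2616 0.0642]
   [-44.8, -0.2, 0.2] [-0.2, 0.0, 0.1]
```

Call:
carry_out(
  targets=[
    [[0,-8,0,0,0,0,0],[0,-16,0,0,0,0,0],[0,-24,0,0,0,0,0],[0,-32,0,0,0,0,0],[0,-39,0,0,0,0,0]],
  ],
)

```text
t: 4.3
tcp_pos: [0.5166, 0.224, 0.0645]
ee_rot: [[0.113, 0.994, -0.003], [0.994, -0.113, 0.003], [0.003, -0.003, -1.0]]
wrist_force: [-0.3, 7.1, 0.2]
width: 0.008
```

```bash
python3 -c "
from h import *
rel(disp(-.0665,.064),-6.5,1)
"
```

```text
t 4.3 shift [-7.  -0.3  0.5] |d| 7.0 rot [-0.2 -0.1  0. ] q [12.  38.6 98.1  0.3 43.4 18.2] F [-0.3  7.1  0.2] w 0.008 p [0.5166 0.224  0.0645]
   [-7.0, -0.3, 0.5] [-0.2, -0.1, 0.0]
```

Call:
carry_out(
  targets=[
    [[0,-4,0,0,0,0,0],[0,-7,0,0,0,0,0],[0,-7,0,0,0,0,0]],
  ],
)

```text
t: 4.68
tcp_pos: [0.5164, 0.2213, 0.0647]
ee_rot: [[0.117, 0.993, -0.0], [0.993, -0.117, 0.011], [0.011, -0.001, -1.0]]
wrist_force: [-0.4, 17.2, -2.3]
width: 0.009
```

```bash
python3 -c "
from h import *
rel(disp(-.0665,.064),-6.5,1)
"
```

```text
t 4.67 shift [-4.3 -0.4  0.7] |d| 4.4 rot [-0.1 -0.6 -0.2] q [11.5 38.5 98.5  0.9 42.9 17.5] F [-0.4 17.2 -2.3] w 0.009 p [0.5164 0.2213 0.0647]
   [-4.3, -0.4, 0.7] [-0.1, -0.6, -0.2]
```

Call:
carry_out(
  targets=[
    [[0,8,0,0,0,0,0],[0,20,0,0,0,0,0],[0,32,0,0,0,0,0],[0,44,0,0,0,0,0],[0,55,0,0,0,0,0]],
  ],
)

```text
t: 5.3
tcp_pos: [0.5229, 0.2761, 0.0654]
ee_rot: [[0.117, 0.993, -0.0], [0.993, -0.117, 0.01], [0.01, -0.002, -1.0]]
wrist_force: [-0.4, 0.3, 0.8]
width: 0.005
```

Call:
carry_out(
  targets=[
    [[0,6,0,-20,0,0,0],[0,6,0,-70,0,0,0],[0,6,0,-120,0,0,0],[0,6,0,-160,0,0,0],[0,6,0,-180,0,0,0]],
  ],
)

```text
t: 5.92
tcp_pos: [0.5246, 0.2804, 0.2486]
ee_rot: [[0.117, 0.993, 0.004], [0.993, -0.117, 0.011], [0.011, 0.002, -1.0]]
wrist_force: [1.0, 0.0, 0.8]
width: 0.007
```

```bash
python3 -c "
from h import *
rel([.4915,.008,.245],80.5,9)
im=get_image('side');cv2.imwrite('pics/s2z.png',cv2.resize(im['image'][100:280,220:400][:,:,::-1],None,fx=3.5,fy=3.3,interpolation=cv2.INTER_CUBIC))
im=get_image('top');cv2.imwrite('pics/t2z.png',cv2.resize(im['image'][110:290,150:350][:,:,::-1],None,fx=3.5,fy=3.3,interpolation=cv2.INTER_CUBIC))"
```

```text
t 5.92 shift [-274.4   -1.1    0.5] |d| 274.4 rot [  0.6  -0.4 -87.2] q [17.1 26.  85.2  0.6 68.3 23.6] F [1.  0.  0.8] w 0.007 p [0.5246 0.2804 0.2486]
   [-30.5, -0.1, 0.1] [0.1, -0.0, -9.7]
   [-61.0, -0.2, 0.1] [0.1, -0.1, -19.4]
   [-91.5, -0.4, 0.2] [0.2, -0.1, -29.1]
   [-122.0, -0.5, 0.2] [0.3, -0.2, -38.8]
   [-152.4, -0.6, 0.3] [0.3, -0.2, -48.4]
   [-182.9, -0.7, 0.4] [0.4, -0.3, -58.1]
   [-213.4, -0.9, 0.4] [0.5, -0.3, -67.8]
   [-243.9, -1.0, 0.5] [0.5, -0.4, -77.5]
   [-274.4, -1.1, 0.5] [0.6, -0.4, -87.2]
```

View pics/s2z.png

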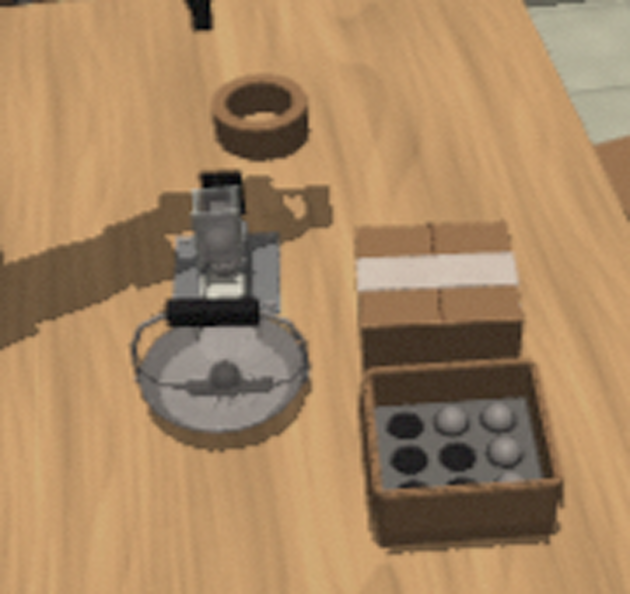

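View pics/t2z.png

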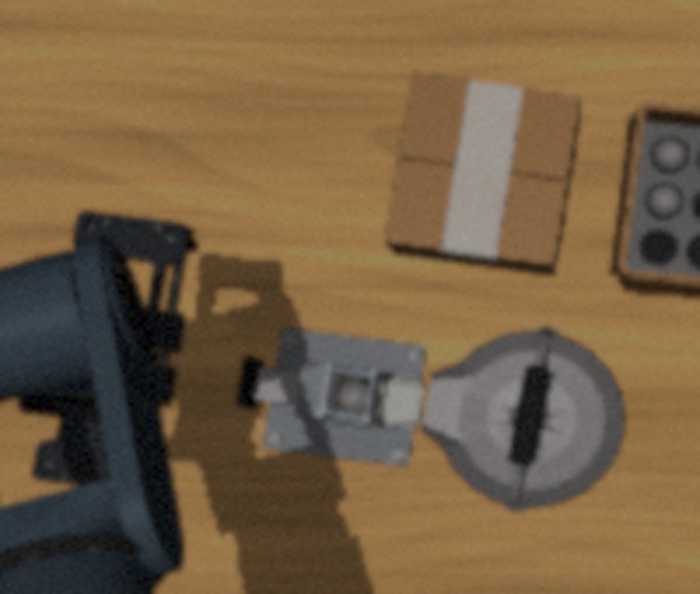

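Call:
carry_out(
  targets=[
    [[1,-30,0,0,0,0,-9.5],[1,-61,0,0,0,0,-19],[1,-92,0,0,0.3,0,-29],[1,-122,0,0,0.3,0,-38.5],[1,-152,-1,0,0.3,0,-48]],
  ],
)

```text
t: 6.65
tcp_pos: [0.5055, 0.1286, 0.2453]
ee_rot: [[-0.664, 0.748, -0.002], [0.748, 0.664, 0.009], [0.008, 0.005, -1.0]]
wrist_force: [-0.5, 1.0, 0.5]
width: 0.486
```

```bash
python3 -c "
from h import *
rel([.4913,.008,.20],80.5,4)"
```

```text
t 6.65 shift [-81.2 -90.9  44.2] |d| 129.6 rot [  0.4  -0.4 -38.9] q [  1.7  20.6  95.3   0.6  64.2 -40.2] F [-0.5  1.   0.5] w 0.486 p [0.5055 0.1286 0.2453]
   [-20.3, -22.7, 11.0] [0.1, -0.1, -9.7]
   [-40.6, -45.5, 22.1] [0.2, -0.2, -19.4]
   [-60.9, -68.2, 33.1] [0.3, -0.3, -29.2]
   [-81.2, -90.9, 44.2] [0.4, -0.4, -38.9]
```

Call:
carry_out(
  targets=[
    [[1,-20,-23,8,0,0,-9.7],[1,-41,-46,20,0.2,-0.2,-19.4],[1,-61,-68,33,0.3,-0.3,-29.2],[1,-81,-91,44,0.4,-0.4,-38.9],[1,-81,-91,44,0.4,-0.4,-38.9]],
  ],
)

```text
t: 7.28
tcp_pos: [0.4895, 0.0068, 0.1983]
ee_rot: [[-0.986, 0.169, -0.004], [0.169, 0.986, 0.0], [0.004, -0.0, -1.0]]
wrist_force: [-0.8, 1.2, 0.3]
width: 0.981
```

Call:
carry_out(
  targets=[
    [[1,0,0,0,0,0,0]],
  ],
)

```text
t: 7.4
tcp_pos: [0.4892, 0.0072, 0.1979]
ee_rot: [[-0.985, 0.171, -0.005], [0.171, 0.985, 0.001], [0.005, 0.0, -1.0]]
wrist_force: [-0.0, -0.2, -1.2]
width: 0.993
```

```bash
python3 -c "
from h import *
rel([.4913,.008,.098],80.5,1)
im=get_image('side');w=cloud(im)
cv2.imwrite('pics/s3z.png',cv2.resize(im['image'][100:280,220:400][:,:,::-1],None,fx=3.5,fy=3.3,interpolation=cv2.INTER_CUBIC))"
```

```text
t 7.4 shift [-2.4  1.1 99.9] |d| 100.0 rot [ 0.  -0.3 -0.3] q [-12.3  22.  102.5  -0.   55.8 -92.4] F [-0.  -0.2 -1.2] w 0.993 p [0.4892 0.0072 0.1979]
   [-2.4, 1.1, 99.9] [0.0, -0.3, -0.3]
```

View pics/s3z.png

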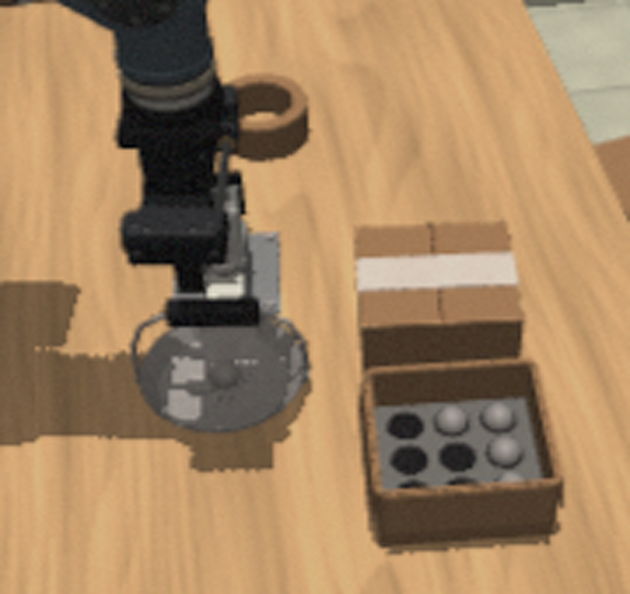

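Call:
carry_out(
  targets=[
    [[1,-2,1,25,0,-0.3,-0.3],[1,-2,1,50,0,-0.3,-0.3],[1,-2,1,75,0,-0.3,-0.3],[1,-2,1,95,0,-0.3,-0.3],[1,-2,1,100,0,-0.3,-0.3]],
  ],
)

```text
t: 8.07
tcp_pos: [0.4901, 0.0091, 0.097]
ee_rot: [[-0.986, 0.164, -0.002], [0.164, 0.986, 0.001], [0.003, 0.0, -1.0]]
wrist_force: [1.3, 0.7, 0.7]
width: 1.0
```

Call:
carry_out(
  targets=[
    [[1,0,0,0,0,0,0],[1,0,0,0,0,0,0],[1,0,0,0,0,0,0],[1,0,0,0,0,0,0],[1,0,0,0,0,0,0]],
  ],
)

```text
t: 8.7
tcp_pos: [0.4903, 0.009, 0.0972]
ee_rot: [[-0.986, 0.164, -0.002], [0.164, 0.986, 0.0], [0.002, 0.0, -1.0]]
wrist_force: [0.2, -0.1, 0.4]
width: 0.998
```

```bash
python3 -c "
from h import *
rel([.4913,.008,.098],80.5,1)
for k in range(2):
  im=get_image('side');w=cloud(im)
  cv2.imwrite('pics/s4z%d.png'%k,cv2.resize(im['image'][160:240,250:330][:,:,::-1],None,fx=5,fy=5,interpolation=cv2.INTER_CUBIC))
  print([(np.round(world(im,d['xyz']),3),round(d['conf'],2)) for d in look_for('ball1',im)[:3]])
  print([(np.round(world(im,d['xyz']),3),round(d['conf'],2)) for d in look_for('push_plate',im)[:3]])
i=np.hstack([cv2.imread('pics/s4z0.png'),cv2.imread('pics/s4z1.png')]);cv2.imwrite('pics/s4.png',i)
"
```

```text
t 8.7 shift [-1.2 -0.8 -0.8] |d| 1.6 rot [ 0.  -0.1  0. ] q [-12.   31.8 107.6   0.   40.8 -92.6] F [ 0.2 -0.1  0.4] w 0.998 p [0.4903 0.009  0.0972]
   [-1.2, -0.8, -0.8] [0.0, -0.1, 0.0]
[]
[]
[(array([0.494, 0.008, 0.03 ]), 0.46)]
[(array([0.5  , 0.005, 0.005]), 0.43), (array([0.704, 0.023, 0.083]), 0.2)]
```

View pics/s4.png

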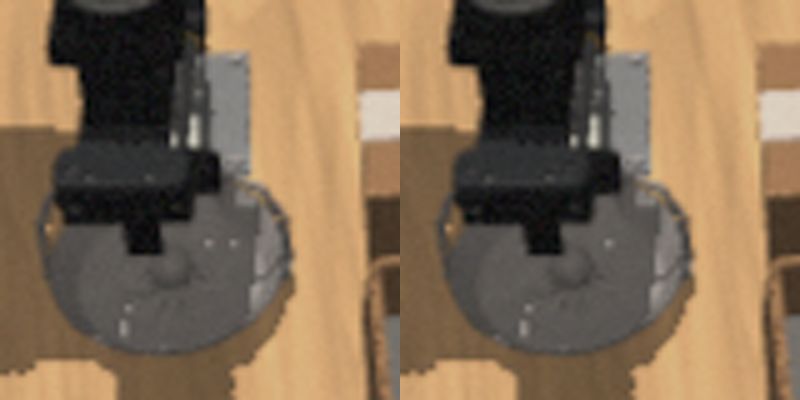

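Call:
carry_out(
  targets=[
    [[0,-1,-1,0,0,0,0],[0,-1,-1,0,0,0,0],[0,-1,-1,0,0,0,0],[0,-1,-1,0,0,0,0],[0,-1,-1,0,0,0,0]],
  ],
  force=35,
)

```text
t: 9.62
tcp_pos: [0.4909, 0.0079, 0.097]
ee_rot: [[-0.986, 0.164, -0.002], [0.164, 0.986, 0.001], [0.003, 0.0, -1.0]]
wrist_force: [-0.5, 0.4, -0.4]
width: 0.521
```

Call:
carry_out(
  targets=[
    [[0,0,0,0,0,0,0],[0,0,0,0,0,0,0],[0,0,0,0,0,0,0],[0,0,0,0,0,0,0],[0,0,0,0,0,0,0]],
  ],
)

```text
t: 10.25
tcp_pos: [0.4908, 0.008, 0.0969]
ee_rot: [[-0.986, 0.164, -0.003], [0.164, 0.986, 0.001], [0.003, 0.0, -1.0]]
wrist_force: [-0.3, 0.7, -1.0]
width: 0.226
```

```bash
python3 -c "
from h import *
rel([.4913,.008,.098],80.5,1)"
```

```text
t 10.25 shift [-0.5  0.1 -1.1] |d| 1.2 rot [ 0.  -0.2  0. ] q [-12.1  31.8 107.5   0.   40.9 -92.7] F [-0.3  0.7 -1. ] w 0.226 p [0.4908 0.008  0.0969]
   [-0.5, 0.1, -1.1] [0.0, -0.2, 0.0]
```

Call:
carry_out(
  targets=[
    [[0,0,0,0,0,0,0],[0,0,0,-1,0,0,0],[0,0,0,-3,0,0,0],[0,0,0,-6,0,0,0],[0,0,0,-10,0,0,0]],
  ],
)

```text
t: 10.88
tcp_pos: [0.4907, 0.008, 0.107]
ee_rot: [[-0.986, 0.164, -0.003], [0.164, 0.986, 0.001], [0.003, 0.0, -1.0]]
wrist_force: [-0.1, 0.8, -4.4]
width: 0.227
```

```bash
python3 -c "
from h import *
rel([.4913,.008,.230],80.5,1)"
```

```text
t 10.88 shift [-2.00e-01  1.00e-01 -1.23e+02] |d| 123.0 rot [ 0.  -0.2  0. ] q [-12.1  30.8 107.1   0.   42.3 -92.7] F [-0.1  0.8 -4.4] w 0.227 p [0.4907 0.008  0.107 ]
   [-0.2, 0.1, -123.0] [0.0, -0.2, 0.0]
```

Call:
carry_out(
  targets=[
    [[0,0,0,-6,0,0,0],[0,0,0,-13,0,0,0],[0,0,0,-21,0,0,0],[0,0,0,-29,0,0,0],[0,0,0,-36,0,0,0]],
  ],
)

```text
t: 11.5
tcp_pos: [0.4909, 0.008, 0.1437]
ee_rot: [[-0.986, 0.164, -0.003], [0.164, 0.986, 0.001], [0.003, 0.0, -1.0]]
wrist_force: [-0.1, -0.6, -3.7]
width: 0.229
```

Call:
carry_out(
  targets=[
    [[0,0,0,-10,0,0,0],[0,0,0,-20,0,0,0],[0,0,0,-30,0,0,0],[0,0,0,-38,0,0,0],[0,0,0,-43,0,0,0]],
  ],
)

```text
t: 12.12
tcp_pos: [0.4911, 0.0079, 0.1873]
ee_rot: [[-0.986, 0.164, -0.002], [0.164, 0.986, 0.001], [0.002, 0.0, -1.0]]
wrist_force: [0.5, -0.0, -4.2]
width: 0.224
```

Call:
carry_out(
  targets=[
    [[0,0,0,-10,0,0,0],[0,0,0,-20,0,0,0],[0,0,0,-30,0,0,0],[0,0,0,-38,0,0,0],[0,0,0,-43,0,0,0]],
  ],
)

```text
t: 12.75
tcp_pos: [0.4913, 0.0079, 0.2309]
ee_rot: [[-0.986, 0.164, -0.002], [0.164, 0.986, 0.0], [0.002, 0.0, -1.0]]
wrist_force: [0.4, -0.7, -4.8]
width: 0.225
```

```bash
python3 -c "
from h import *
a=np.radians(-5.8);u=np.array([np.cos(a),np.sin(a)]);c=np.array([.6837,-.139])-.098*u
print(c)
rel([*c,.228],-5.8,16)
im=get_image('side');w=cloud(im)
cv2.imwrite('pics/s5.png',cv2.resize(im['image'][100:280,220:400][:,:,::-1],None,fx=3.5,fy=3.3,interpolation=cv2.INTER_CUBIC))
print([(np.round(world(im,d['xyz']),3),round(d['conf'],2)) for d in look_for('ball1',im)[:3]])
"
```

```text
[ 0.58620169 -0.12909648]
t 12.75 shift [-116.1 -119.5    2.7] |d| 166.6 rot [-0.1 -0.1 86.3] q [-12.1  19.4 100.2   0.   60.5 -92.7] F [ 0.4 -0.7 -4.8] w 0.225 p [0.4913 0.0079 0.2309]
   [-7.3, -7.5, 0.2] [-0.0, -0.0, 5.4]
   [-14.5, -14.9, 0.3] [-0.0, -0.0, 10.8]
   [-21.8, -22.4, 0.5] [-0.0, -0.0, 16.2]
   [-29.0, -29.9, 0.7] [-0.0, -0.0, 21.6]
   [-36.3, -37.4, 0.9] [-0.0, -0.0, 27.0]
   [-43.5, -44.8, 1.0] [-0.0, -0.0, 32.4]
   [-50.8, -52.3, 1.2] [-0.0, -0.0, 37.8]
   [-58.0, -59.8, 1.4] [-0.0, -0.0, 43.2]
   [-65.3, -67.2, 1.5] [-0.0, -0.0, 48.6]
   [-72.6, -74.7, 1.7] [-0.0, -0.0, 54.0]
   [-79.8, -82.2, 1.9] [-0.0, -0.1, 59.4]
   [-87.1, -89.7, 2.0] [-0.0, -0.1, 64.8]
   [-94.3, -97.1, 2.2] [-0.0, -0.1, 70.2]
   [-101.6, -104.6, 2.4] [-0.1, -0.1, 75.6]
   [-108.8, -112.1, 2.6] [-0.1, -0.1, 80.9]
   [-116.1, -119.5, 2.7] [-0.1, -0.1, 86.3]
[(array([ 0.682, -0.142,  0.045]), 0.4)]
```

View pics/s5.png

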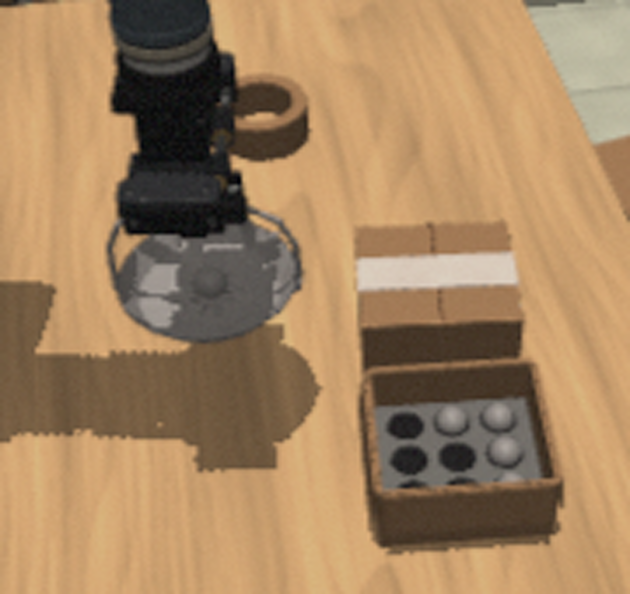

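Call:
carry_out(
  targets=[
    [[0,-2,-2,0,0,0,1.5],[0,-6,-6,0,0,0,4.5],[0,-12,-12,0,0,0,9],[0,-18.5,-19,0,0,0,14],[0,-25.5,-26,0,0,0,19]],
  ],
)

```text
t: 13.48
tcp_pos: [0.5124, -0.0223, 0.2303]
ee_rot: [[-0.877, 0.48, -0.002], [0.48, 0.877, 0.001], [0.002, -0.001, -1.0]]
wrist_force: [-0.6, 0.7, -5.0]
width: 0.227
```

```bash
python3 -c "
from h import *
rel([.5862,-.1291,.230],-5.8,13)
"
```

```text
t 13.47 shift [-1.16e+02 -5.83e+01  1.00e-01] |d| 129.8 rot [-0.1 -0.1 67.1] q [-15.   21.1  97.4  -0.   61.6 -76.3] F [-0.6  0.7 -5. ] w 0.227 p [ 0.5124 -0.0223  0.2303]
   [-8.9, -4.5, 0.0] [-0.0, -0.0, 5.2]
   [-17.8, -9.0, 0.0] [-0.0, -0.0, 10.3]
   [-26.8, -13.4, 0.0] [-0.0, -0.0, 15.5]
   [-35.7, -17.9, 0.0] [-0.0, -0.0, 20.7]
   [-44.6, -22.4, 0.0] [-0.0, -0.0, 25.8]
   [-53.5, -26.9, 0.1] [-0.0, -0.0, 31.0]
   [-62.5, -31.4, 0.1] [-0.1, -0.0, 36.1]
   [-71.4, -35.9, 0.1] [-0.1, -0.1, 41.3]
   [-80.3, -40.3, 0.1] [-0.1, -0.1, 46.5]
   [-89.2, -44.8, 0.1] [-0.1, -0.1, 51.6]
   [-98.2, -49.3, 0.1] [-0.1, -0.1, 56.8]
   [-107.1, -53.8, 0.1] [-0.1, -0.1, 62.0]
   [-116.0, -58.3, 0.1] [-0.1, -0.1, 67.1]
```

Call:
carry_out(
  targets=[
    [[0,-9,-4.5,0,0,0,5],[0,-18,-9,0,0,0,10],[0,-27,-13.5,0,0,0,15],[0,-35.5,-18,0,0,0,20.5],[0,-44.5,-22.5,0,0,0,26]],
  ],
)

```text
t: 14.1
tcp_pos: [0.5405, -0.0638, 0.2296]
ee_rot: [[-0.575, 0.818, -0.003], [0.818, 0.575, 0.001], [0.003, -0.002, -1.0]]
wrist_force: [0.2, 0.4, -4.2]
width: 0.225
```

```bash
python3 -c "
from h import *
rel([.5862,-.1291,.230],-5.8,8)
"
```

```text
t 14.1 shift [-79.7  -0.2  -0.6] |d| 79.7 rot [-0.2 -0.1 40.9] q [-18.5  23.6  93.1  -0.   63.5 -53.6] F [ 0.2  0.4 -4.2] w 0.225 p [ 0.5405 -0.0638  0.2296]
   [-10.0, -0.0, -0.1] [-0.0, -0.0, 5.1]
   [-19.9, -0.1, -0.2] [-0.0, -0.0, 10.2]
   [-29.9, -0.1, -0.2] [-0.1, -0.0, 15.3]
   [-39.9, -0.1, -0.3] [-0.1, -0.0, 20.4]
   [-49.8, -0.1, -0.4] [-0.1, -0.1, 25.6]
   [-59.8, -0.2, -0.5] [-0.1, -0.1, 30.7]
   [-69.7, -0.2, -0.5] [-0.1, -0.1, 35.8]
   [-79.7, -0.2, -0.6] [-0.2, -0.1, 40.9]
```

Call:
carry_out(
  targets=[
    [[0,-10,0,0,0,0,5],[0,-20,0,0,0,0,10],[0,-30,0,0,0,0,15.5],[0,-40,0,0,-0.1,0,20.5],[0,-49,0,0,-0.1,0,25]],
  ],
)

```text
t: 14.72
tcp_pos: [0.5687, -0.1043, 0.2287]
ee_rot: [[-0.171, 0.985, -0.003], [0.985, 0.171, 0.002], [0.002, -0.003, -1.0]]
wrist_force: [-0.4, -0.3, -3.9]
width: 0.227
```

```bash
python3 -c "
from h import *
rel([.5862,-.1291,.225],-5.8,1)
"
```

```text
t 14.72 shift [-27.5  13.    3.6] |d| 30.6 rot [-0.2 -0.1 15.7] q [-21.5  26.3  88.4   0.   65.5 -31.4] F [-0.4 -0.3 -3.9] w 0.227 p [ 0.5687 -0.1043  0.2287]
   [-27.5, 13.0, 3.6] [-0.2, -0.1, 15.7]
```

Call:
carry_out(
  targets=[
    [[0,-8,3.5,0,0,0,4.5],[0,-15,7,1,0,0,8.5],[0,-21,10,2,-0.1,0,12],[0,-25.5,12,3,-0.1,0,14.5],[0,-27.5,13,4,-0.2,0,15.7]],
  ],
)

```text
t: 15.35
tcp_pos: [0.5861, -0.1294, 0.2238]
ee_rot: [[0.103, 0.995, -0.0], [0.995, -0.103, 0.003], [0.002, -0.001, -1.0]]
wrist_force: [0.1, 0.0, -4.8]
width: 0.227
```

Call:
carry_out(
  targets=[
    [[0,0,0,1,0,0,0],[0,0,0,3,0,0,0],[0,0,0,5,0,0,0],[0,0,0,6,0,0,0],[0,0,0,6,0,0,0]],
  ],
)

```text
t: 15.98
tcp_pos: [0.586, -0.1293, 0.2177]
ee_rot: [[0.103, 0.995, -0.001], [0.995, -0.103, 0.003], [0.003, -0.001, -1.0]]
wrist_force: [1.0, 0.4, -4.3]
width: 0.227
```

Run:
```python
from h import *
rel([.5862,-.1291,.219],-5.8,1)
for n in('side','top'):
    im=get_image(n);w=cloud(im)
    cv2.imwrite('pics/%s6.png'%n,cv2.resize(im['image'][110:290,210:400][:,:,::-1],None,fx=3.5,fy=3.3,interpolation=cv2.INTER_CUBIC))
    print([(np.round(world(im,d['xyz']),3),round(d['conf'],2)) for d in look_for('ball1',im)[:3]])
    ok=im['z_map']>0
    m=ok&(w[...,2]>.122)&(w[...,2]<.16)&(w[...,0]>.48)&(w[...,0]<.72)&(w[...,1]<-.01)&(w[...,1]>-.25)
    p=w[m];print(n,len(p),p[:,0].min(),p[:,0].max(),p[:,1].min(),p[:,1].max(), cv2.minEnclosingCircle((p[:,:2]*1000).astype(np.float32)))
    np.savez(n+'6.npz',w=w,z=im['z_map'],i=im['image'])
```

```text
t 15.97 shift [ 0.2  0.2 -1.3] |d| 1.4 rot [-0.1 -0.1 -0.1] q [-23.2  28.6  86.    0.1  65.4 -17.3] F [ 1.   0.4 -4.3] w 0.227 p [ 0.586  -0.1293  0.2177]
   [0.2, 0.2, -1.3] [-0.1, -0.1, -0.1]
[(array([ 0.593, -0.137,  0.151]), 0.39)]
side 1751 0.5077499412526147 0.6772504730090042 -0.2137865017557965 -0.052238329460079114 ((592.8801879882812, -130.10289001464844), 85.50894165039062)
[(array([ 0.741, -0.101,  0.043]), 0.25)]
top 279 0.5248086097801853 0.6424084084554185 -0.19800582140844233 -0.05292650952090738 ((580.5050048828125, -127.74156188964844), 76.92131805419922)
```

View pics/side6.png

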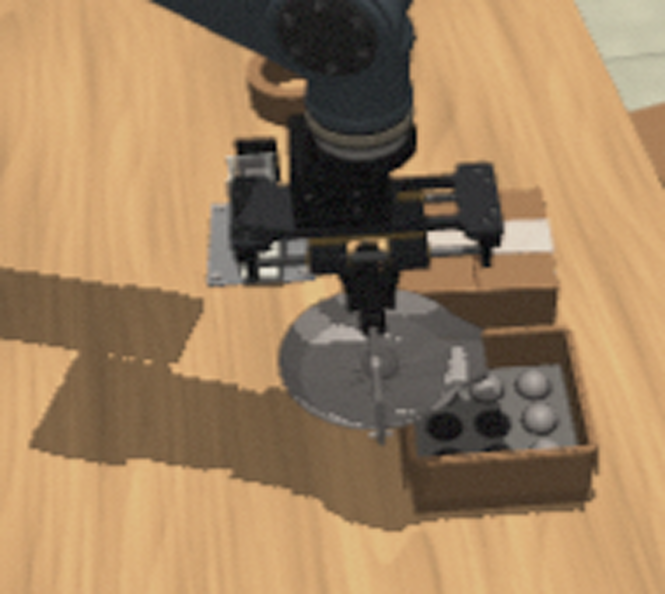

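View pics/top6.png

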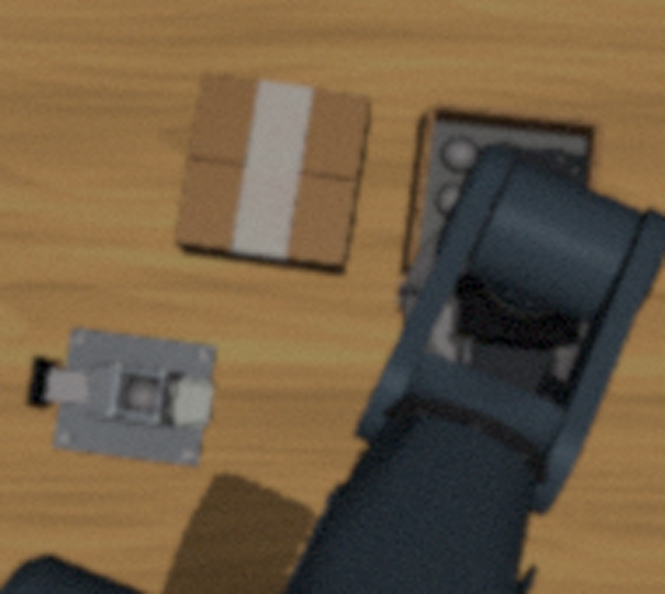

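Call:
carry_out(
  targets=[
    [[0,0,0,0,0,0,0],[0,0,0,0,0,0,0],[0,0,0,0,0,0,0],[0,0,0,0,0,0,0],[0,0,0,0,0,0,0]],
  ],
)

```text
t: 16.8
tcp_pos: [0.5861, -0.1294, 0.2179]
ee_rot: [[0.103, 0.995, -0.0], [0.995, -0.103, 0.003], [0.002, -0.001, -1.0]]
wrist_force: [-0.2, -0.7, -3.7]
width: 0.224
```

Call:
carry_out(
  targets=[
    [[0,0,0,0,0,0,0],[0,0,0,0,0,0,0],[0,0,0,0,0,0,0],[0,0,0,0,0,0,0],[0,0,0,0,0,0,0]],
  ],
)

```text
t: 17.42
tcp_pos: [0.5862, -0.1294, 0.2179]
ee_rot: [[0.103, 0.995, -0.0], [0.995, -0.103, 0.002], [0.002, -0.0, -1.0]]
wrist_force: [-0.3, 0.1, -3.7]
width: 0.224
```

Call:
carry_out(
  targets=[
    [[0,0,0,0,0,0,0],[0,0,0,0,0,0,0],[0,0,0,0,0,0,0],[0,0,0,0,0,0,0],[0,0,0,0,0,0,0]],
  ],
)

```text
t: 18.05
tcp_pos: [0.5862, -0.1294, 0.2178]
ee_rot: [[0.103, 0.995, -0.0], [0.995, -0.103, 0.002], [0.002, -0.001, -1.0]]
wrist_force: [0.8, 0.1, -4.5]
width: 0.233
```

Run:
```python
from h import *
np.set_printoptions(precision=4,suppress=True)
rel([.5862,-.1291,.219],-5.8,1)
ims=[get_image('side') for _ in range(3)]
w=np.median([cloud(i) for i in ims],0)
im=ims[-1]
cv2.imwrite('pics/s7.png',cv2.resize(im['image'][180:250,280:370][:,:,::-1],None,fx=8,fy=8,interpolation=cv2.INTER_CUBIC))
print([(np.round(world(im,d['xyz']),3),round(d['conf'],2)) for d in look_for('ball1',im)[:3]])
c=np.array([.586,-.129]);r=np.hypot(w[...,0]-c[0],w[...,1]-c[1])
for lo,hi in((20,45),(45,60),(20,58)):   # dish annulus: z=f(r)+tilt
    m=(r>lo/1e3)&(r<hi/1e3)&(w[...,2]>.115)&(w[...,2]<.15);p=w[m]
    A=np.c_[np.ones(len(p)),r[m],r[m]**2,p[:,:2]-c]
    k,res,_,_=np.linalg.lstsq(A,p[:,2],rcond=None);print(lo,hi,len(p),k,'tilt deg',np.degrees(k[3:]))
m=(r<.03)&(w[...,2]>.135)&(w[...,2]<.165);print('ball pts',m.sum(),w[m].mean(0),w[m].max(0))
# plate position
s=w;t0=np.load('side0.npz')['w']
for W in(t0,w):
    q=W[(W[...,2]>.07)&(W[...,2]<.1)&(abs(W[...,0]-.517)<.04)&(W[...,1]>.2)&(W[...,1]<.3)];print('plate',len(q),q.mean(0))
m=(w[...,2]>.07)&(w[...,2]<.1)&(w[...,0]>.68)&(w[...,0]<.8)&(w[...,1]>-.24)&(w[...,1]<-.055);print(w[m][:,:2].max(0),t0[(t0[...,2]>.07)&(t0[...,2]<.1)&(t0[...,0]>.68)&(t0[...,0]<.8)&(t0[...,1]>-.24)&(t0[...,1]<-.055)][:,:2].max(0))
```

```text
t 18.05 shift [ 0.3  0.  -1.2] |d| 1.2 rot [-0.  -0.1 -0.1] q [-23.2  28.6  86.    0.1  65.4 -17.3] F [ 0.8  0.1 -4.5] w 0.233 p [ 0.5862 -0.1294  0.2178]
   [0.3, 0.0, -1.2] [-0.0, -0.1, -0.1]
[]
20 45 439 [ 0.1258 -0.0729  2.8947  0.0118  0.0069] tilt deg [0.6737 0.3932]
45 60 437 [ 0.1305 -0.2166  4.0576  0.0079  0.0086] tilt deg [0.4531 0.4945]
20 58 808 [ 0.1258 -0.0804  3.1592  0.0078  0.008 ] tilt deg [0.4475 0.4565]
ball pts 60 [ 0.5907 -0.1373  0.1473] [ 0.6039 -0.125   0.1541]
plate 59 [0.5189 0.2381 0.0802]
plate 53 [0.5197 0.2382 0.0813]
[ 0.7682 -0.0663] [ 0.7681 -0.0651]
```

View pics/s7.png

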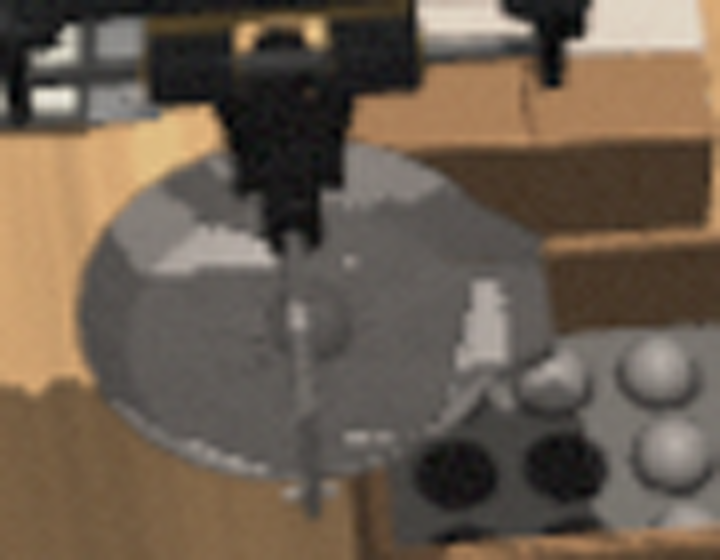

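```bash
python3 -c "
from cell import *
print(close_job())"
```

```text
the job is handed in; nothing more can be done
None
```

I pressed the ejector to its stop (wrist force rose from about 7 N to 17 N) and let it spring back. One ball rolled into the pan and lay near the middle. I then lifted the pan by its grip, turned it about 86° and am holding it with the lip over the open carton; the job is handed in at about 18 s.

The last checks before handing in all agreed:
- **Pan:** it is level to within about 1°. The lip tip is about 8 mm short of the middle of the mouth and about 50 mm above the rim. It points along the carton's measured axis to within about 0.2°.
- **Grip:** the fingers hold it at a width of about 20 mm, which matches the grip's thickness.
- **Ball:** its visible surface lies less than 10 mm from the pan's axis and in the same place as about 2 s earlier.
- **Dispenser and carton:** the push plate is back at its rest position. The carton edges I could see are within about 1 mm of where they began.

In the last picture, the detector did not find the ball. Its position there comes from the depth image, where it also shows clearly.

I did not re-measure the closed carton, tape roll or red bin. No force reading suggested a touch.

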